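Press the raised droppers home

ROBOT

A 6-joint arm with a two-finger parallel gripper is mounted at the origin on a cart in front of the work surface, level with it; the furniture and walls round the work are solid. World frame = base frame: x ahead of the robot, y to its left, z up, the work surface at z = 0. Lengths are in m, angles in rad, forces in N, time in s.
With the tool pointing down it reaches from about 0.35 to 0.85 m from the base axis. Payload 8.1 kg.
Tool frame: the origin (TCP) lies midway between the tips of the shut fingers; the grasp point (between the pads) lies 19 mm behind it (robot.grip_point_offset is the distance from the TCP to the grasp point, in m); z points along the fingers, y is the line along which they close (so a half turn about z gives the same grasp; the last joint's range is limited). The gripper opens to 93 mm and grips with 3 to 60 N. Pads are 15 mm wide; open, the fingers measure 128 mm over their backs; the gripper's body (75 mm by 188 mm) begins 65 mm behind the grasp point.
Start: joints at [-1.192, 0.13, 1.488, -0, 1.523, -0.085], TCP at [0.268, -0.537, 0.219] pointing down, gripper open.
Joint ranges: [-2.96, 2.96], [-0.89, 2.26], [0.02, 2.5], [-1.34, 4.48], [0, 2.73], [-2.66, 2.66]. Speed limits (rad/s): [2.39, 2.39, 2.79, 3.14, 3.14, 3.14].

INTERFACE

Orientations are given as a rotation vector (axis times angle).
In Python, from plant import robot, read_camera, job gives the robot as it stands.
- The arm moves only by the shell command python3 -m inch 'ROWS' [FORCE]. ROWS is JSON, one flat list of numbers, 5 for each row, row after row: the shift along the world's x, y, z in mm, then the turn about the world's z in degrees, then the opening in per cent of the stroke, from 0 (shut) to 100 (fully open). In form: [dx, dy, dz, yaw, hand, dx, dy, dz, yaw, hand, ...]. A call has 1 to 10 rows; each row is the pose to reach, as a shift and turn from the pose commanded when the call began; what a row does not reach only later rows make up. A row lasts 1/12 s, in which the tool goes at most 41.7 mm and 7.16 degrees, less where a joint would pass 70% of its speed; a pose out of reach is approached as far as the arm can. A call with a gripper value outside its range is refused whole. The fingers move at their own pace and stop on an object; FORCE is the grip in N (left out, the last holds). Time passes only in rows, so rows that repeat a pose let the fingers close. It gives the time, the measured TCP pose, the force, the opening and the grip force at its end, in the units of the state.
- robot.read_state(): the state, without advancing time (a new reading comes with each control period).
- read_camera(name): name is "side" or "top" or "wrist"; returns a dict with "image" (384x512x3 uint8, blue, green, red), "K" (3x3 intrinsics, pixels), "extrinsics" (4x4, takes a point from world to camera coordinates); the wrist camera has in their place "mount" (4x4, takes a point from camera to tool coordinates, whose origin is the TCP and whose axes are the flange's). Camera axes: x right, y down, z forward; pixel columns grow to the right and rows downward; lengths in m; the calibration is good to about 2 mm. The wrist camera is an equidistant fisheye: a pixel r from the principal point sees the ray r / f radians off the axis. A picture is of the moment at which its call begins: read the wrist's pose just before it. There is no depth.
- job.close_job(): hands the job in; it is judged then, once.
The state is a dict: "t": time; "q": joint angles; "dq": joint speeds; "joint_torque": joint torques, N m; "tool_pos": TCP position; "orientation": TCP orientation; "force": force on the tool from outside, world axes, zero at the start; "wrist_torque": the same for the moment, N m; "opening": finger opening in m; "gripper_force": force on a finger pad.
Only numpy, scipy, OpenCV 4.12 (cv2) and the standard library are available. Lean on these libraries where they do the work, as an engineer would, in place of code of your own. Each camera call takes 0.05 s, during which the arm holds its last target. There are 200 camera calls.

TASK

After the lesson two of the four dropper bottles were left with the dropper standing up out of the neck. With the fingertips, gently press first one and then the other of these down by the top of the bulb until it is fully home, and draw the hand away. Do not lift anything or shift the bottles from their places, and do not touch the two closed bottles, the eyepiece, the pot or the onion.

Things in the scene. Friction and masses are not known exactly. Their poses are not given: they have to be found in the camera images.
- bottle_a: an amber glass dropper bottle, 33 mm across, shoulder at 60 mm, with a dropper: black screw collar (23 mm across) and above it a black rubber bulb (15 mm across, 27 mm tall, takes a push without bending); 100 mm tall with the dropper home; 60 to 105 g; the four bottles are alike, and in this one the dropper stands up out of the neck. Loose on the worktop. Origin: centre of the underside, z up.
- bottle_a_cap (a joint): height in m by which the dropper of bottle_a stands above its home position; 0 = fully home. Starts at 0.016 to 0.026. The dropper slides straight up and down on the bottle's axis; friction (about 1.5 N) keeps it where it is left, so a push of a few newtons on top of the bulb moves it; once home it stops firmly.
- bottle_a_top (a point): top of the bulb of bottle_a, on the axis; 100 mm above the worktop when the dropper is home, higher by the dropper's value when it is not
- bottle_b: an amber glass dropper bottle, 33 mm across, shoulder at 60 mm, with a dropper: black screw collar (23 mm across) and above it a black rubber bulb (15 mm across, 27 mm tall, takes a push without bending); 100 mm tall with the dropper home; 60 to 105 g; the four bottles are alike, and in this one the dropper stands up out of the neck. Loose on the worktop. Origin: centre of the underside, z up.
- bottle_b_cap (a joint): height in m by which the dropper of bottle_b stands above its home position; 0 = fully home. Starts at 0.016 to 0.026. The dropper slides straight up and down on the bottle's axis; friction (about 1.5 N) keeps it where it is left, so a push of a few newtons on top of the bulb moves it; once home it stops firmly.
- bottle_b_top (a point): top of the bulb of bottle_b, on the axis; 100 mm above the worktop when the dropper is home, higher by the dropper's value when it is not
- bottle_c: an amber glass dropper bottle, 33 mm across, shoulder at 60 mm, with a dropper: black screw collar (23 mm across) and above it a black rubber bulb (15 mm across, 27 mm tall, takes a push without bending); 100 mm tall with the dropper home; 60 to 105 g; the four bottles are alike, and in this one the dropper is properly home. Loose on the worktop. Origin: centre of the underside, z up.
- bottle_c_cap (a joint): height in m by which the dropper of bottle_c stands above its home position; 0 = fully home. Starts at 0. The dropper slides straight up and down on the bottle's axis; friction (about 1.5 N) keeps it where it is left, so a push of a few newtons on top of the bulb moves it; once home it stops firmly.
- bottle_c_top (a point): top of the bulb of bottle_c, on the axis; 100 mm above the worktop when the dropper is home, higher by the dropper's value when it is not
- bottle_d: an amber glass dropper bottle, 33 mm across, shoulder at 60 mm, with a dropper: black screw collar (23 mm across) and above it a black rubber bulb (15 mm across, 27 mm tall, takes a push without bending); 100 mm tall with the dropper home; 60 to 105 g; the four bottles are alike, and in this one the dropper is properly home. Loose on the worktop. Origin: centre of the underside, z up.
- bottle_d_cap (a joint): height in m by which the dropper of bottle_d stands above its home position; 0 = fully home. Starts at 0. The dropper slides straight up and down on the bottle's axis; friction (about 1.5 N) keeps it where it is left, so a push of a few newtons on top of the bulb moves it; once home it stops firmly.
- bottle_d_top (a point): top of the bulb of bottle_d, on the axis; 100 mm above the worktop when the dropper is home, higher by the dropper's value when it is not
- eyepiece: a black microscope eyepiece standing among the bottles, 30 mm across, 42 mm tall, loose. Origin: centre of the underside. Bystander.
- pot: a white screw pot with a black lid standing among the bottles, 33 mm across, 49 mm tall, loose. Origin: centre of the underside. Bystander.
- onion: a brown onion near the bottles, 60 mm across, 71 mm tall, loose. Origin: centre of the underside. Bystander.

How it is judged:
By the outcome, as a careful person would: the job done as asked, in the order asked, and still so for the second after the job is handed in, with the robot touching nothing.
It also fails if it takes over 40 s, if anything falls off the work surface, if the arm or the gripper's body presses on something with over 40 N, if the wrist force passes 120 N, or if a joint passes its speed limit or range.

## Working session

There is one attempt and no reset: what is moved stays moved. The work goes in short steps, Python scripts to look and compute and a shell command to move; the robot and the scene stay as the last step left them, time stands still between calls to the robot, and variables do not carry over. Pictures are saved under pics/ and viewed, at most 10 in all, crops included, and the job is handed in when it is done.

```bash
mkdir -p pics; python3 - <<'E'
from plant import robot, read_camera
import cv2,numpy as np,pickle
d={}
for n in("side","top"):
    c=read_camera(n); d[n]=c; cv2.imwrite(f"pics/{n}0.png",cv2.resize(c["image"],(800,600),interpolation=cv2.INTER_CUBIC))
    E=c["extrinsics"]; print(n,c["K"].tolist(),(-E[:3,:3].T@E[:3,3]).round(3),E[:3,:3].round(2).tolist())
pickle.dump(d,open("c0.pkl","wb"))
s=robot.read_state();print(s["t"],s["tool_pos"],s["orientation"],s["force"],s["opening"])
E
```

```text
side [[490.5369866317985, 0.0, 256.87653316644173], [0.0, 490.5369866317985, 195.2556949511819], [0.0, 0.0, 1.0]] [0.003 0.737 0.834] [[-0.84, -0.54, -0.01], [-0.33, 0.54, -0.77], [0.42, -0.65, -0.63]]
top [[394.5302830274172, 0.0, 255.84200086173135], [0.0, 394.5302830274172, 191.8486465861616], [0.0, 0.0, 1.0]] [ 0.415 -0.036  1.211] [[0.02, -1.0, -0.0], [-1.0, -0.02, -0.07], [0.07, 0.0, -1.0]]
0.1 [ 0.2682278  -0.5361408   0.21770794] [-3.05593298e+00 -7.21663282e-01  4.27075769e-04] [-0.5376345  -0.01086408  0.64913199] 0.09302093833472423
```

View pics/side0.png

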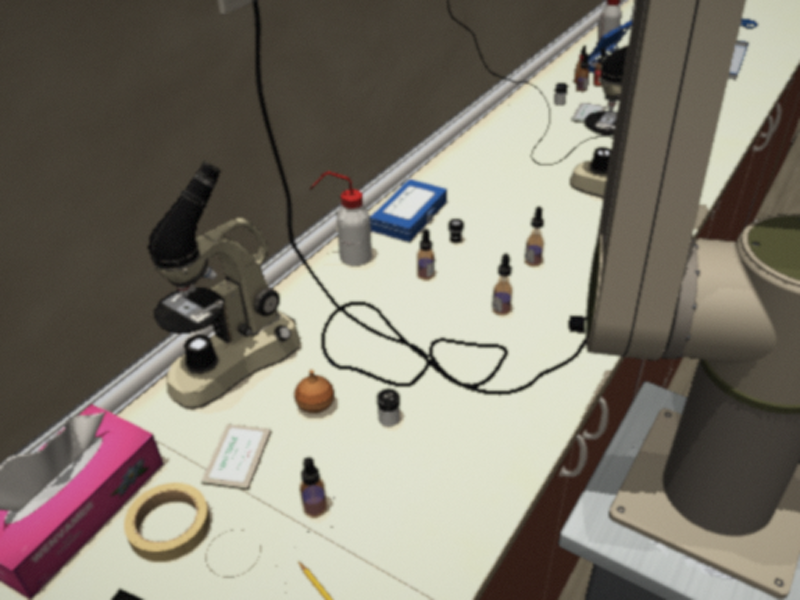

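View pics/top0.png

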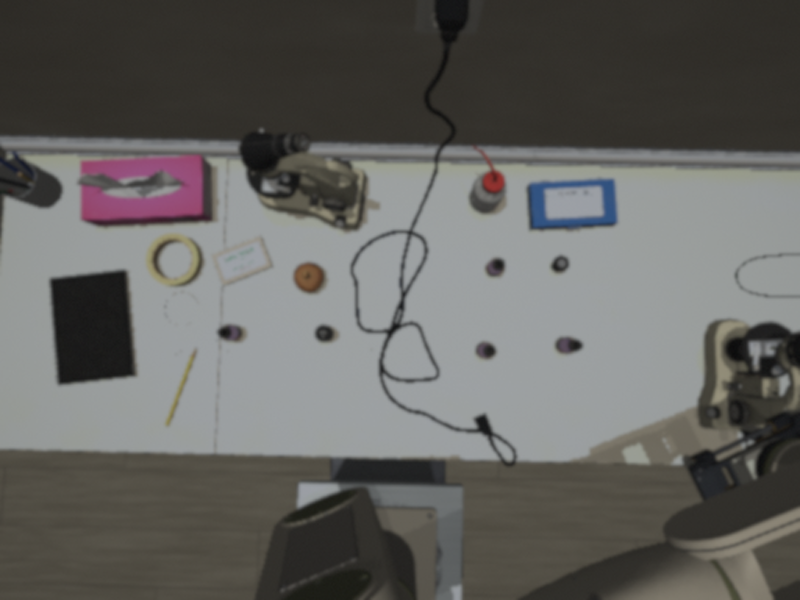

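The side view shows bottles at about (313,490), (503,285), (535,238) and (426,255), and the top view shows the same four at (232,333), (485,350), (568,345) and (495,267). The pot, eyepiece and onion stand apart from them. I'll zoom in to see which two droppers are up.

```bash
python3 - <<'E'
import pickle,cv2,numpy as np
d=pickle.load(open("c0.pkl","rb"))
P={"side":[(200,310),(322,182),(342,151),(272,163)],"top":[(148,213),(310,224),(364,221),(317,171)]}
rows=[]
for n,h in(("side",25),("top",25)):
    r=[]
    for x,y in P[n]:
        im=d[n]["image"][y-h-(0):y+h,x-16:x+17]
        im=cv2.convertScaleAbs(im,alpha=1.6,beta=10)
        im=cv2.resize(im,None,fx=6,fy=6,interpolation=cv2.INTER_NEAREST)
        for k in range(0,50,5): cv2.putText(im,str(y-h+k),(0,k*6+6),0,.3,(0,0,255),1)
        for k in range(1,33,5): cv2.putText(im,str(x-16+k),(k*6,298),0,.3,(255,0,0),1)
        r.append(im)
    rows.append(np.hstack(r))
cv2.imwrite("pics/m.png",np.vstack(rows)); print(np.vstack(rows).shape)
E
```

```text
(600, 792, 3)
```

View pics/m.png

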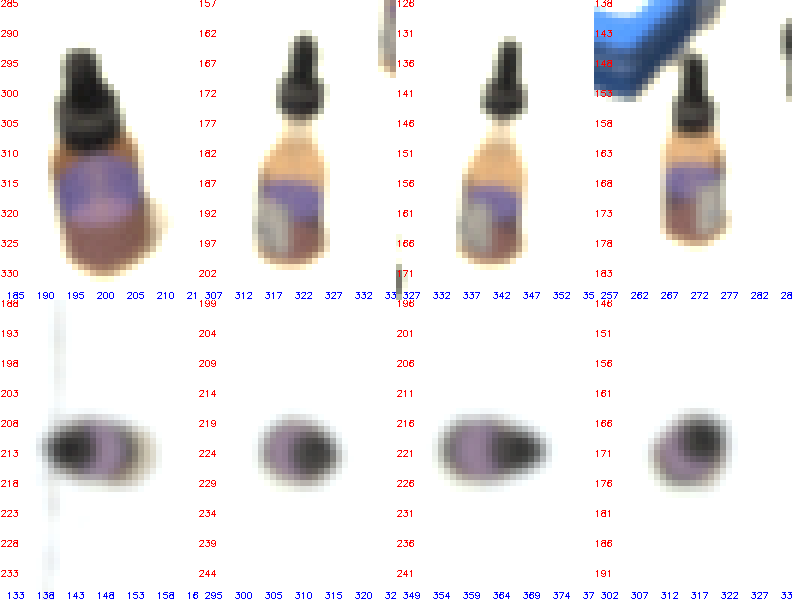

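The second and third bottles, at side (322,182) and (342,151) in native pixels, have a neck gap below the collar, so these two are up. The first and fourth are home. Next I'll fit silhouettes in both views.

```bash
cat > fit.py <<'E'
import cv2,numpy as np
from scipy.optimize import minimize
S=8
def proj(c,p):
    q=(c["extrinsics"][:3,:3]@p.T).T+c["extrinsics"][:3,3]; u=(c["K"]@q.T).T; return u[:,:2]/u[:,2:]
a=np.linspace(0,2*np.pi,40)
def render(c,x,y,h,box):
    x0,y0,w,hh=box; out=[]
    for parts in ([(16.5,0,16.5,55),(16.5,52,12,60),(8,55,8,65+h)],[(11.5,61+h,11.5,72+h),(7.5,72+h,7,96+h),(7,96+h,4.5,100+h)]):
        m=np.zeros((hh*S,w*S),np.uint8)
        for r1,z1,r2,z2 in parts:
            p=np.vstack([np.c_[x+r/1e3*np.cos(a),y+r/1e3*np.sin(a),np.full(40,z/1e3)] for r,z in((r1,z1),(r2,z2))])
            u=((proj(c,p)-[x0-.5,y0-.5])*S).astype(np.float32)
            cv2.fillConvexPoly(m,cv2.convexHull(u).astype(np.int32),255)
        out.append(cv2.resize(m,(w,hh),interpolation=cv2.INTER_AREA)/255.)
    return out
def fit(d,boxes,x,y,hs=20):
    ob={}
    for n,b in boxes.items():
        im=d[n]["image"][b[1]:b[1]+b[3],b[0]:b[0]+b[2]].astype(float); g=im.max(2); bg=np.median(np.r_[g[:2].ravel(),g[-2:].ravel()])
        R=im[:,:,2]; blk=np.clip((75-R)/(30),0,1)*(im.max(2)-im.min(2)<40)
        sat=im.min(2); fg=np.clip((0.8*bg-sat)/(0.35*bg),0,1)
        ob[n]=(fg,blk)
    def cost(v):
        e=0
        for n,b in boxes.items():
            body,cap=render(d[n],v[0]/1e3,v[1]/1e3,v[2],b)
            e+=((np.maximum(body,cap)-ob[n][0])**2).sum()+((cap-ob[n][1])**2).sum()
        return e
    r=minimize(cost,[x,y,hs],method="Nelder-Mead",options=dict(initial_simplex=[[x,y,hs],[x+8,y,hs],[x,y+8,hs],[x,y,hs-8]],maxiter=200))
    return r.x.round(1),round(r.fun,1)
E
python3 - <<'E'
import pickle,numpy as np
from fit import *
d=pickle.load(open("c0.pkl","rb"))
def ray(n,u,z):
    c=d[n];E=c["extrinsics"];o=-E[:3,:3].T@E[:3,3];v=E[:3,:3].T@np.linalg.inv(c["K"])@[*u,1];return (o+v*(z-o[2])/v[2])*1e3
for s,t in(((200,310),(148,213)),((322,182),(310,224)),((342,151),(364,221)),((272,163),(317,171))):
    x,y,_=ray("top",t,.05)
    full={"side":(s[0]-16,s[1]-25,33,50),"top":(t[0]-16,t[1]-15,33,30)}
    print((x,y),fit(d,full,x,y),*[fit(d,{k:full[k]},x,y) for k in full])
E
```

```text
(np.float64(432.1566054689886), np.float64(285.6903960976831)) (array([434.2, 292.4,  -3. ]), np.float64(103.1)) (array([434.8, 292.1,  -3.9]), np.float64(72.2)) (array([433.5, 292.1,  -3.3]), np.float64(28.2))
(np.float64(410.45988873563863), np.float64(-191.0634928581889)) (array([ 411.4, -194.9,   17.1]), np.float64(132.6)) (array([ 412.2, -195.8,   16.7]), np.float64(99.1)) (array([ 410.7, -195.4,   -8.8]), np.float64(28.3))
(np.float64(422.7404768612296), np.float64(-349.24520304544774)) (array([ 424.7, -349.5,   17.3]), np.float64(111.3)) (array([ 425.9, -351.3,   18.2]), np.float64(71.7)) (array([ 424. , -352.1,    0. ]), np.float64(29.6))
(np.float64(567.38723523616), np.float64(-209.91087907677723)) (array([ 572. , -212.2,   -1.5]), np.float64(424.3)) (array([ 574.6, -215.1,   53.8]), np.float64(351.8)) (array([ 570.9, -212.5,   -2.3]), np.float64(30.4))
```

Both views agree: the raised bottles stand at about (411.5, -195) and (425, -350.5), roughly 17–20 mm up. The closed ones are at (434,292) and (571,-212). I'll go above the nearer raised one first, with the fingers shut.

```bash
python3 -m inch '[30,35,0,0,0, 60,70,0,0,0, 85,100,0,0,0, 110,130,0,0,0, 135,160,0,0,0, 150,180,-10,0,0, 157,186,-30,0,0, 157,186,-50,0,0, 157,186,-58,0,0, 157,186,-58,0,0]' 10; python3 - <<'E'
from plant import robot, read_camera
import cv2,pickle,numpy as np
s=robot.read_state();d={n:read_camera(n) for n in("side","top","wrist")};d["s"]=s;pickle.dump(d,open("c1.pkl","wb"))
print(s["tool_pos"],s["force"],s["opening"],d["wrist"]["K"],d["wrist"]["mount"])
a=cv2.resize(d["wrist"]["image"],(512,384));b=cv2.resize(d["side"]["image"][90:230,270:400],(280,300))
b=cv2.copyMakeBorder(b,0,84,0,0,0);cv2.imwrite("pics/w1.png",np.hstack([a,b]))
E
```

```text
t: 0.93
tool_pos: [0.424, -0.3491, 0.1576]
orientation: [-3.053, -0.722, 0.005]
force: [-1.7, -0.2, -0.3]
opening: 0.0308
gripper_force: 0.0
[ 0.42400596 -0.34908938  0.15759427] [-1.69849405 -0.15552678 -0.32446911] 0.030784147226290005 [[297.31863964   0.         255.8763453 ]
 [  0.         297.31863964 188.36428642]
 [  0.           0.           1.        ]] [[ 5.83190752e-04 -9.62545187e-01 -2.71120679e-01  7.52201945e-02]
 [ 9.99998844e-01  1.80552100e-04  1.51003060e-03 -7.31975517e-04]
 [-1.40452128e-03 -2.71121246e-01  9.62544179e-01 -1.65984072e-01]
 [ 0.00000000e+00  0.00000000e+00  0.00000000e+00  1.00000000e+00]]
```

View pics/w1.png

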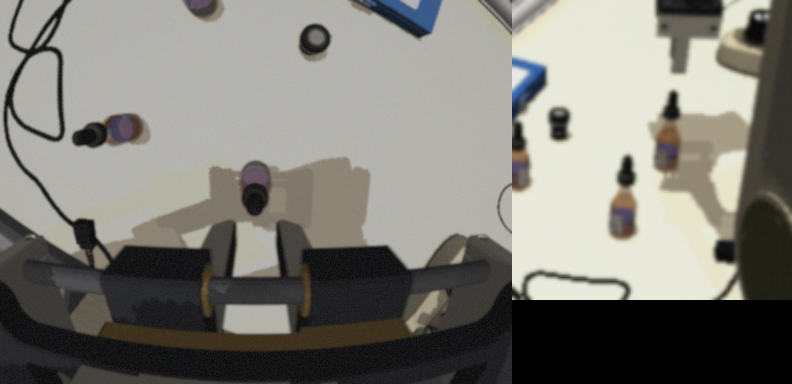

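The wrist view shows the bulb tip at about (255,207), on the line between the fingers, which are still closing. I'll compare the predicted pixel for each height with this and with the other raised bulb at about (80,139).

```bash
python3 - <<'E'
import pickle,numpy as np
from scipy.spatial.transform import Rotation as R
d=pickle.load(open("c1.pkl","rb"));s=d["s"];w=d["wrist"];M=w["mount"];K=w["K"]
A=R.from_rotvec(s["orientation"]).as_matrix()
for u,zs in(((255,203),(.116,.119,.122)),((79,139),(.116,.119,.122))):
    r=np.array([(u[0]-K[0,2]),(u[1]-K[1,2])]);n=np.hypot(*r);th=n/K[0,0]
    v=A@M[:3,:3]@np.r_[r/n*np.sin(th),np.cos(th)];o=s["tool_pos"]+A@M[:3,3]
    for z in zs: print(u,z,(o+v*(z-o[2])/v[2]).round(4))
E
```

```text
(255, 203) 0.116 [ 0.4283 -0.3455  0.116 ]
(255, 203) 0.119 [ 0.4293 -0.3451  0.119 ]
(255, 203) 0.122 [ 0.4302 -0.3446  0.122 ]
(79, 139) 0.116 [ 0.412  -0.1975  0.116 ]
(79, 139) 0.119 [ 0.4132 -0.1992  0.119 ]
(79, 139) 0.122 [ 0.4143 -0.2009  0.122 ]
```

The wrist ray gives about (427,-348) with the bulb-top centre a few pixels lower. The side and top cameras give (425,-350.5). I'll aim between them at about (425.5,-349.5), let the fingers shut, and descend to just above the bulb.

```bash
python3 -m inch '[1,0,0,0,0, 1,0,0,0,0, 1,0,0,0,0, 1,0,0,0,0, 1,0,-5,0,0, 1,0,-12,0,0, 1,0,-18,0,0, 1,0,-22,0,0, 1,0,-25,0,0, 1,0,-25,0,0]'; python3 - <<'E'
from plant import robot, read_camera
import cv2,pickle,numpy as np
s=robot.read_state();d={n:read_camera(n) for n in("side","top","wrist")};d["s"]=s;pickle.dump(d,open("c2.pkl","wb"))
a=cv2.resize(d["wrist"]["image"][130:280,190:320],(390,450));b=cv2.resize(d["side"]["image"][90:190,300:390],(405,450))
cv2.imwrite("pics/w2.png",np.hstack([a,b]))
E
```

```text
t: 1.92
tool_pos: [0.4259, -0.35, 0.1343]
orientation: [-3.056, -0.722, 0.002]
force: [0.2, -1.4, -0.2]
opening: 0.0004
gripper_force: 0.0
```

View pics/w2.png

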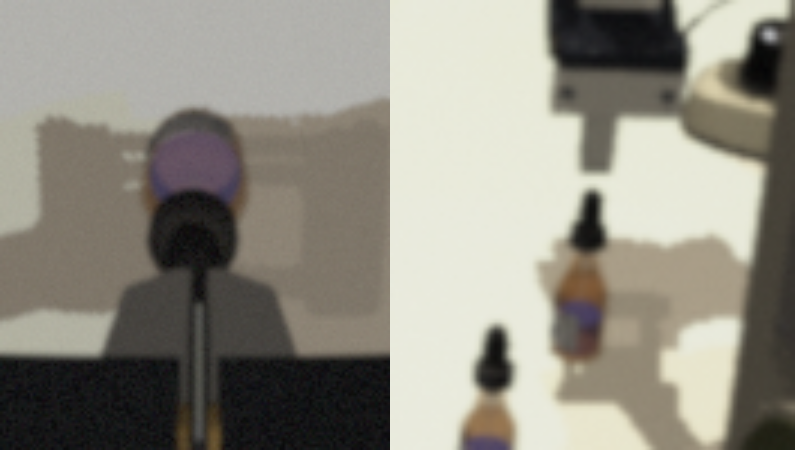

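The shut fingertips (596,172 in the side crop) sit right above the bulb top (592,193), and the wrist crop shows them lined up sideways. I'll press down in small steps.

```bash
python3 -m inch '[0,0,-4,0,0, 0,0,-8,0,0, 0,0,-11,0,0, 0,0,-14,0,0, 0,0,-16,0,0, 0,0,-18,0,0, 0,0,-20,0,0, 0,0,-22,0,0, 0,0,-24,0,0, 0,0,-24,0,0]'
```

```text
t: 2.9
tool_pos: [0.4263, -0.3505, 0.1112]
orientation: [-3.057, -0.722, 0.0]
force: [-0.4, -0.0, 1.9]
opening: 0.0005
gripper_force: 0.3
```

Contact is at about 2 N, so the dropper is sliding.

```bash
python3 -m inch '[0,0,-2,0,0, 0,0,-4,0,0, 0,0,-6,0,0, 0,0,-8,0,0, 0,0,-9,0,0, 0,0,-10,0,0, 0,0,-10.5,0,0, 0,0,-10.5,0,0]'
```

```text
t: 3.57
tool_pos: [0.4264, -0.3506, 0.101]
orientation: [-3.057, -0.722, 0.0]
force: [0.1, 0.3, 1.1]
opening: 0.0001
gripper_force: 0.3
```

```bash
python3 -m inch '[0,0,-0.5,0,0, 0,0,-1,0,0, 0,0,-1.5,0,0, 0,0,-1.5,0,0]';python3 -m inch '[0,0,-0.5,0,0, 0,0,-0.5,0,0]'
```

```text
t: 3.9
tool_pos: [0.4265, -0.3508, 0.0998]
orientation: [3.057, 0.722, 0.0]
force: [0.4, -0.3, 2.5]
opening: 0.0004
gripper_force: 1.0
t: 4.07
tool_pos: [0.4267, -0.3509, 0.0996]
orientation: [3.057, 0.722, 0.001]
force: [-0.5, -0.4, 4.7]
opening: 0.0007
gripper_force: 2.0
```

```bash
python3 -m inch '[0,0,-0.7,0,0, 0,0,-0.7,0,0, 0,0,-0.7,0,0]'
```

```text
t: 4.32
tool_pos: [0.427, -0.3513, 0.0995]
orientation: [3.056, 0.722, 0.001]
force: [-1.3, -0.0, 7.8]
opening: 0.0005
gripper_force: 3.6
```

The force climbs without further travel, so this one is firmly home. I'll lift straight off and go above the second, at about (412,-196).

```bash
python3 -m inch '[0,0,3,0,0, 0,0,12,0,0, 0,0,35,0,0, 0,0,60,0,0, -3,35,62,0,0, -7,75,62,0,0, -11,115,62,0,0, -14,145,55,0,0, -14,155,45,0,0, -14,155,36,0,0]';python3 -m inch '[0,0,0,0,0, 0,0,0,0,0, 0,0,0,0,0]'; python3 - <<'E'
from plant import robot, read_camera
import cv2,pickle,numpy as np
from fit import *
s=robot.read_state();d={n:read_camera(n) for n in("side","top","wrist")};d["s"]=s;pickle.dump(d,open("c3.pkl","wb"))
a=cv2.resize(d["wrist"]["image"][130:280,190:320],(390,450));b=cv2.resize(d["side"]["image"][105:205,285:375],(405,450))
cv2.imwrite("pics/w3.png",np.hstack([a,b]))
E
```

```text
t: 5.15
tool_pos: [0.4126, -0.1937, 0.1343]
orientation: [3.056, 0.726, 0.001]
force: [-0.0, -0.6, 0.2]
opening: 0.0005
gripper_force: 0.0
t: 5.4
tool_pos: [0.4125, -0.1968, 0.1347]
orientation: [3.058, 0.72, -0.0]
force: [0.0, -0.6, 1.1]
opening: 0.0003
gripper_force: 0.0
```

View pics/w3.png

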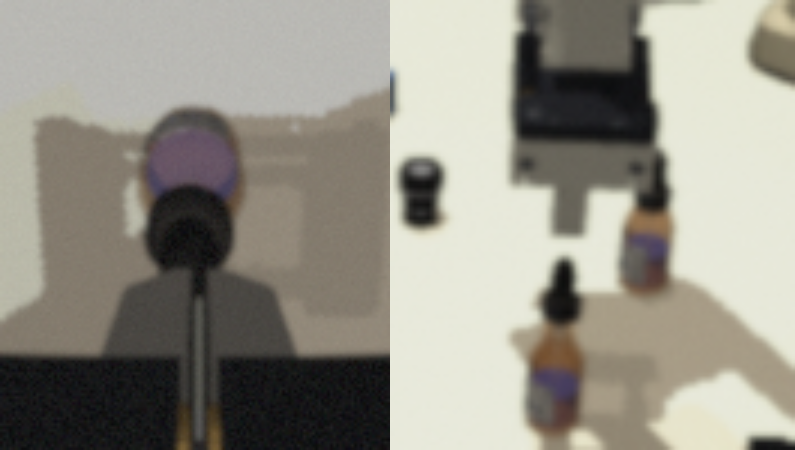

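The tip (570,235) is above the bulb (564,262), with the bulb about 2 mm to the left in the wrist crop, which is +y. The first bottle behind stands upright and closed. I'll correct by 1.5 mm and press.

```bash
python3 -m inch '[0,1.5,-4,0,0, 0,1.5,-8,0,0, 0,1.5,-11,0,0, 0,1.5,-14,0,0, 0,1.5,-16,0,0, 0,1.5,-18,0,0, 0,1.5,-20,0,0, 0,1.5,-22,0,0, 0,1.5,-24,0,0, 0,1.5,-24,0,0]';python3 -m inch '[0,0,-2,0,0, 0,0,-4,0,0, 0,0,-6,0,0, 0,0,-8,0,0, 0,0,-9,0,0, 0,0,-10,0,0, 0,0,-10.5,0,0, 0,0,-10.5,0,0]'
```

```text
t: 6.38
tool_pos: [0.4123, -0.194, 0.11]
orientation: [-3.057, -0.722, 0.0]
force: [1.1, 1.2, 1.4]
opening: 0.0007
gripper_force: 0.3
t: 7.05
tool_pos: [0.4124, -0.1941, 0.0999]
orientation: [-3.057, -0.722, 0.0]
force: [0.8, -0.7, 1.0]
opening: 0.0004
gripper_force: 0.4
```

```bash
python3 -m inch '[0,0,-0.5,0,0, 0,0,-1,0,0, 0,0,-1,0,0]';python3 -m inch '[0,0,-0.6,0,0, 0,0,-0.6,0,0, 0,0,-0.6,0,0]'
```

```text
t: 7.3
tool_pos: [0.4129, -0.1945, 0.0996]
orientation: [3.057, 0.722, 0.001]
force: [-0.7, 1.8, 4.7]
opening: 0.0006
gripper_force: 2.2
t: 7.55
tool_pos: [0.4133, -0.1947, 0.0995]
orientation: [3.056, 0.722, 0.002]
force: [-1.6, 0.2, 7.2]
opening: 0.0005
gripper_force: 3.6
```

Firmly home at the same height. I'll draw away straight up and check.

```bash
python3 -m inch '[0,0,3,0,0, 0,0,12,0,0, 0,0,35,0,0, 0,0,60,0,0, 0,0,90,0,0, 0,0,120,0,0, 0,0,120,0,0, 0,0,120,0,0]'; python3 - <<'E'
from plant import read_camera
import cv2,numpy as np
from fit import *
d={n:read_camera(n) for n in("side","top")}
a=cv2.resize(d["side"]["image"][120:210,250:370],(800,600));cv2.imwrite("pics/w4.png",a)
for s,x,y in(((322,182),411,-195),((342,151),425,-350)): print(fit(d,{"side":(s[0]-16,s[1]-25,33,50)},x,y,5))
E
```

```text
t: 8.22
tool_pos: [0.4136, -0.1948, 0.2209]
orientation: [3.054, 0.721, 0.005]
force: [-0.2, -0.4, -1.5]
opening: 0.0003
gripper_force: 0.0
(array([ 409.2, -195. ,    1.2]), np.float64(320.6))
(array([ 424.4, -348.1,   -4.6]), np.float64(80.0))
```

View pics/w4.png

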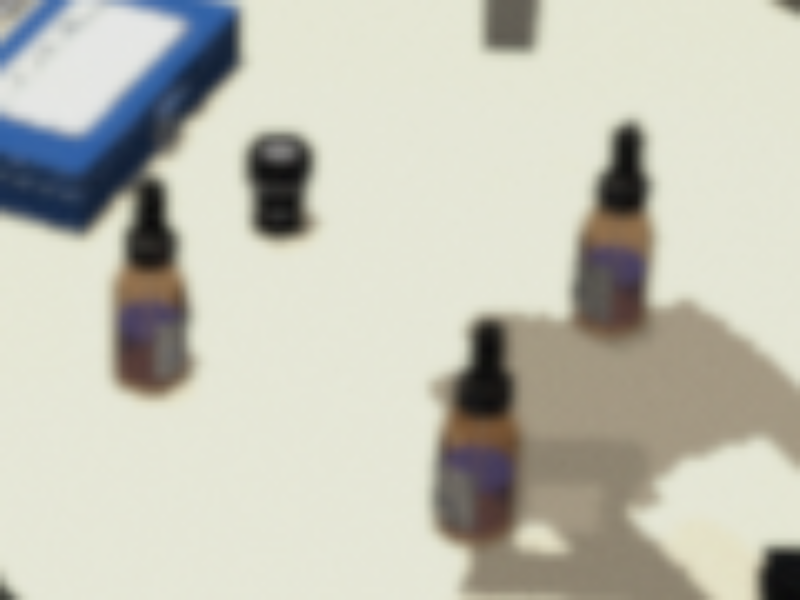

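Both pressed droppers, at (488,330) and (627,130), now look like the closed bottle at (150,185). The bottles are upright in their places and the hand is clear.

```bash
python3 -c "
from plant import job
print(job.close_job())"
```

```text
the job is handed in; nothing more can be done
None
```

Both raised droppers were pressed firmly home, one after the other, with about 8 N at most; the bottles still stand in place, nothing else was touched, and the job is handed in.

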